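# Index the bottle feeder by one turn of its hand wheel

## Robot

A 7-joint arm with a two-finger parallel gripper is mounted at the origin on a cart in front of the work surface, level with it; the furniture and walls round the work are solid. World frame = base frame: x ahead of the robot, y to its left, z up, the work surface at z = 0. Lengths are in m, angles in rad, forces in N, time in s.
With the tool pointing down it reaches from about 0.4 to 0.875 m from the base axis. Payload 19.3 kg.
Tool frame: the origin (TCP) lies between the finger pads; the fingertips stand ahead of it and the grasp point (between the pads) lies 8 mm behind it (bot.tip_extent is the x of the fingertips in the tool frame, in m); x points along the fingers, y is the direction in which the jaws open and shut, and the axes are right-handed (so a half turn about x gives the same grasp; the last joint's range is limited). The gripper opens to 85 mm and grips with 20 to 120 N. Pads are 22 mm wide; open, the fingers measure 114 mm over their backs; the gripper's body (76 mm by 85 mm) begins 54 mm behind the grasp point. The pads swing forward as they close: fully open they stand 13 mm farther back than shut.
Start: joints at [1.146, 0.521, -0.036, 1.599, 0.021, 1.021, -0.113], TCP at [0.217, -0.586, 0.242] pointing down, gripper open.
Joint ranges: [-2.91, 2.91], [-0.3, 2.13], [-1.5, 1.42], [0.17, 2.43], [-1.26, 4.41], [0.16, 1.93], [-2.52, 2.52]. Speed limits (rad/s): [1.89, 1.89, 2.39, 2.39, 3.01, 3.01, 3.01].

## Interface

Orientations are given as [roll, pitch, yaw] about the fixed x, y, z axes, in that order (R = Rz(yaw) Ry(pitch) Rx(roll)).
In Python, from workcell import observe, grab_frame, camera_info, bot, nets gives the robot as it stands.
- The arm moves only by the tool jog_arm, never from a script. Its argument "commands" is a list of rows, each a list of 6 numbers: the shift along the tool's x, y, z in mm, then the turn, a rotation vector about the tool's x, y, z in rad. A call has 1 to 20 rows; each row shifts and turns the pose as measured when the row begins, along the tool's axes as they then stand; what a row does not reach is not made up. A row lasts 1/10 s, in which the tool goes at most 50 mm and 8.59 degrees, less where a joint would pass 70% of its speed; a pose out of reach is approached as far as the arm can. A call is refused whole if a number of a shift passes 50 or a number of a turn 0.15, either way. A call with a gripper value outside its range is refused whole. "gripper" is the closure in counts, from 0 (fully open) to 255 (shut), set as the call begins (left out, the last holds). The fingers move at their own pace and stop on an object; "newtons" is the grip in N (left out, the last holds). Time passes only in rows, so rows that do not move let the fingers close. It gives the time, the measured TCP pose, the force and the opening at its end, in the units of the state.
- observe(): the state, without advancing time (a new reading comes with each control period).
- grab_frame(name): name is "scene" or "top"; returns the picture (480x640x3 uint8, red, green, blue); there is no depth.
- camera_info(name): a dict with "fov_y" (degrees; the focal length in pixels is half the picture's height over the tangent of half this angle, whatever the lens; pixels are square), "cx", "cy" (the principal point, pixels), "distortion" ([k1, k2, p1, p2, k3] as OpenCV has them; the pictures are not rectified), "R" (3x3) and "t" (3): a world point X has camera coordinates R X + t. Camera axes: x right, y down, z forward; pixel columns grow to the right and rows downward; lengths in m; the calibration is good to about 2 mm. A picture is of the moment at which its call begins. camera_info takes no time and is no camera call.
- bot.job_done(): hands the job in, once; it reports no verdict.
Trained networks look in the newest picture that a camera, given by its name, has taken for a name from the list of things; names that differ only in an ending like _2 or _b are one class to them, and where a whole thing is asked for, a point or a joint stands for the part that bears it (a point fixed in the world has none). Each returns a list of dicts, best first, with "p" (0 to 1); they miss things now and then, are a little off and sometimes report something else, mostly with a low value. They report only what shows in the picture. A call takes as long as a camera call. They do not tell look-alikes from the thing itself.
- nets.find_in(camera, name): "rect" ([left, top, right, bottom] in pixels, round what is visible of it).
- nets.silhouettes(camera, name): "mask" (480x640 bool, what is visible of it) and "rect" ([left, top, right, bottom] in pixels, round what is visible of it).
- nets.pinpoint(camera, name): "location" ([column, row] in pixels: a listed point, or the origin of a listed thing).
The state is a dict: "clock": time; "qpos": joint angles; "qd": joint speeds; "joint_efforts": joint torques, N m; "position": TCP position; "tool_rot": TCP orientation; "force": force on the tool from outside, world axes, zero at the start; "moment": the same for the moment, N m; "grip_width": finger opening in m.
Only numpy, scipy, OpenCV 4.12 (cv2) and the standard library are available. Lean on these libraries where they do the work, as an engineer would, in place of code of your own. Each camera call takes 0.05 s, during which the arm holds its last target.

## Task

The capped bottle opposite the feeder's red pointer is finished: bring the next bottle to the pointer by pushing the hand wheel round by its upright black handle, exactly one full turn clockwise as seen from above, so that the handle is back at the red index mark. Push gently with the fingertips or the outside of the fingers, without gripping the handle, and touch neither the bottles nor their white carriage. Leave the other things on the bench where they are.

Things in the scene. Friction and masses are not known exactly. Their poses are not given: they have to be found in the camera images.
- wheel (a joint): hand wheel of the bottle feeder, turning about a vertical axis on top of the grey gearbox: dark three-spoked wheel, handle circle radius 65 mm, rim 12 mm thick, rim top 75 mm above the worktop. Value in rad, 0 as found, growing clockwise seen from above; one turn is 6.283. It is stiff (about 2 to 3 N at the handle) and stays where it is left. It is screwed to the carriage: one turn clockwise moves the carriage 45 mm, one bottle place, to feeder +y. Stops at -1.5 and 12.7
- feeder: the bottle feeder, fixed to the worktop. Origin on the worktop under the wheel's axis. Its x axis points from the wheel across to the bottle slide (away from the robot), its y axis along the slide, z up. Gearbox and wheel at the origin; slide bed 100 x 250 mm centred 150 mm along x; 100 mm tall post with the red pointer 207 mm along x. A red index mark on a small post (70 mm tall) 88 mm along -x, just outside the rim, shows where the handle stands as found
- wheel_hub (a point): centre of the wheel, on its axis, at the height of the rim's top (75 mm over the worktop)
- handle_mid (a point): middle of the upright black handle on the end of one spoke: round post 16 to 19 mm thick and 60 mm tall, from the rim's top (75 mm over the worktop) to 135 mm; this point is 30 mm above the rim, 65 mm from the wheel's axis. As found it stands at the red index mark, towards feeder -x
- station (a point): point on the slide's centre line opposite the red pointer, in the feeder's y = 0 plane, 30 mm above the worktop (floor of the bottle pockets)
- handle: that handle as a body, a loose sleeve that spins freely on its own pin; origin at its foot, level with the rim's top
- carriage (a joint): slide of the white carriage (56 x 145 x 20 mm, three square pockets 45 mm apart), m, 0 as found, 0.045 after one turn of the wheel
- bottle_done: amber bottle with black cap, 33 mm across, 68 mm tall, loose in the first pocket, opposite the pointer as found; origin at the centre of its underside
- bottle_next: open amber bottle, 33 mm across, 62 mm tall, loose in the middle pocket; origin at the centre of its underside
- bottle_last: open amber bottle, 33 mm across, 62 mm tall, loose in the last pocket; origin at the centre of its underside
- bottle_d: dropper bottle with rubber bulb, 33 mm across, 94 mm tall, standing loose near the feeder; bystander; origin under its centre
- cap_1: loose black screw cap, 24 mm across, 17 mm high, bystander; origin under its centre
- cap_4: loose black screw cap, 24 mm across, 17 mm high, bystander on the brown mat; origin under its centre
- pen_1: black and white marker pen, 135 mm long, lying, bystander
Things that resemble listed ones, but are neither listed nor needed, are in the scene too. What is shaped like the bottle_done but yellow is not meant.

How it is judged:
On the way, in this order (a step that is already met when the one before it is completed fails the run):
1. the handle is pushed through the first quarter turn (value of joint wheel between 1.4 and 2.4 rad and contact force between any of the fingers, the arm and handle above 0.2 N), for 0.02 s.
2. the handle is pushed through half a turn (value of joint wheel between 3 and 4 rad and contact force between any of the fingers, the arm and handle above 0.2 N), for 0.02 s.
3. the handle is pushed through three quarters of a turn (value of joint wheel between 4.6 and 5.6 rad and contact force between any of the fingers, the arm and handle above 0.2 N), for 0.02 s.
At the end, for the whole second after the job is handed in: The wheel is at rest one full clockwise turn from where it was found, within 0.3 rad (handle within 20 mm of its first place), the middle bottle stands within 7 mm of the pointer's station, and all three bottles are upright (within 0.12 rad) in their pockets (value of joint wheel between 5.9832 and 6.5832 rad and distance of handle_mid from where it was at the start of the episode below 0.02 m and velocity of joint wheel between -0.05 and 0.05 rad/s and horizontal distance between bottle_next and station below 0.007 m and angle between each of bottle_done, bottle_next, bottle_last's own z axis and vertical below 0.12 rad and height (world z) of each of bottle_done, bottle_next, bottle_last below 0.036 m); the robot touches nothing.
It fails at once if the handle or wheel is gripped or forced (more than 30 N between robot and wheel) (contact force between any of the fingers, the arm and wheel above 30 N).
It fails at once if the robot touches the bottles on the carriage (contact force between any of the fingers, the arm and bottle_done above 0.3 N or contact force between any of the fingers, the arm and bottle_next above 0.3 N or contact force between any of the fingers, the arm and bottle_last above 0.3 N).
It fails at once if the robot pushes the carriage itself (contact force between any of the fingers, the arm and carriage above 0.5 N).
It fails at once if a bystander on the bench is moved or lifted (more than 15 mm) (distance of any of bottle_d, cap_1, cap_4, pen_1 from where it was at the start of the episode above 0.015 m).
It also fails if it takes over 54 s, if anything falls off the work surface, if the arm or the gripper's body presses on something with over 40 N, if the wrist force passes 120 N, or if a joint passes its speed limit or range.

## Working session

There is one attempt and no reset: what is moved stays moved. The work goes in short steps, Python scripts to look and compute and a tool call to move; the robot and the scene stay as the last step left them, time stands still between calls to the robot, and variables do not carry over. Pictures are saved under pics/ and viewed, and the job is handed in when it is done.

Besides the shell and the picture viewer there is one more tool, called after "Call:" as name(argument=value, ...), one argument or row to a line, values as JSON. jog_arm: Moves the arm, as the interface text tells. Its arguments: {"type":"object","properties":{"commands":{"type":"array","items":{"type":"array","items":{"type":"number"}}},"gripper":{"type":"number"},"newtons":{"type":"number"}},"required":["commands"]}

```bash
mkdir -p pics; cat > h.py <<'E'
import numpy as np, cv2
from workcell import observe, grab_frame, camera_info, bot, nets
def save(n,f,im=None):
    im=grab_frame(n) if im is None else im
    cv2.imwrite('pics/'+f,im[:,:,::-1]); return im
def KD(n):
    c=camera_info(n); f=240/np.tan(np.radians(c['fov_y'])/2)
    return np.array([[f,0,c['cx']],[0,f,c['cy']],[0,0,1.]]),np.array(c['distortion'],float),np.array(c['R']),np.array(c['t'])
def ray(n,px):
    K,D,R,t=KD(n); u=cv2.undistortPoints(np.array([[px]],float),K,D)[0,0]
    d=R.T@np.array([u[0],u[1],1]); return -R.T@t,d
def atz(n,px,z):
    o,d=ray(n,px); return o+d*(z-o[2])/d[2]
def proj(n,X):
    K,D,R,t=KD(n); return cv2.projectPoints(np.array(X,float).reshape(-1,3),cv2.Rodrigues(R)[0],t,K,D)[0].reshape(-1,2)
E
python3 - <<'E'
from h import *
for n in ('scene','top'):
    save(n,n+'0.png')
    o=ray(n,(320,240));print(n,o)
    for k in ('wheel_hub','handle_mid','station','bottle_next','bottle_done','bottle_last','bottle_d','cap_1','pen_1'):
        print(k,[(np.round(r['location'],1),round(r['p'],2)) for r in nets.pinpoint(n,k)][:4])
s=observe();print(s,bot.tip_extent)
E
```

```text
scene (array([-0.12534187,  1.34128823,  0.78030048]), array([ 0.43197274, -0.79345738, -0.42897412]))
wheel_hub [(array([326.7, 266. ]), 0.87)]
handle_mid [(array([348.1, 261. ]), 0.63)]
station [(array([287.8, 269. ]), 0.85), (array([325.9, 288. ]), 0.59)]
bottle_next [(array([384.5, 267.9]), 0.31)]
bottle_done [(array([232.2, 298.1]), 0.81), (array([284.5, 262.9]), 0.69)]
bottle_last [(array([307.7, 253.8]), 0.58)]
bottle_d [(array([381.4, 273.3]), 0.6)]
cap_1 [(array([396.7, 256.5]), 0.55), (array([232.8, 359.8]), 0.49)]
pen_1 [(array([433. , 219.9]), 0.49)]
top (array([0.08836162, 0.27297373, 1.64740582]), array([ 0.28236012, -0.14693698, -0.94803876]))
wheel_hub [(array([279.8, 284. ]), 0.77)]
handle_mid [(array([291.2, 301.3]), 0.93)]
station [(array([276.2, 239.7]), 0.86), (array([289.8, 233.6]), 0.25)]
bottle_next [(array([288.8, 237.5]), 0.56), (array([286.6, 289.3]), 0.3)]
bottle_done [(array([205.4, 253.6]), 0.56), (array([272.2, 238.4]), 0.49)]
bottle_last [(array([297.9, 234.1]), 0.46), (array([500.3, 221.6]), 0.29)]
bottle_d [(array([384.8, 279.9]), 0.73), (array([356.
[... 152 characters left out ...]
51)]
{'clock': 1.0, 'qpos': array([ 1.14582207,  0.52138481, -0.03629709,  1.59945669,  0.02119673,
        1.02110566, -0.11280839]), 'qd': array([ 3.73048216e-04,  1.69782287e-03, -5.13800236e-05, -6.27278810e-04,
        9.59722303e-04, -3.60806559e-04, -4.69437769e-04]), 'joint_efforts': array([-1.51205975e-03, -9.26824594e+01,  1.97708577e+00, -3.70224953e+01,
        1.78941846e-02,  2.00605966e-03, -5.26846236e-06]), 'position': array([ 0.21709476, -0.58609979,  0.24231582]), 'tool_rot': array([ 1.74330471,  1.57076616, -1.04357002]), 'force': array([-0.10352623,  0.17394423,  0.20296674]), 'moment': array([ 0.0295392,  0.0559621, -0.0287282]), 'grip_width': 0.08536218547639751} 0.011
```

View pics/scene0.png

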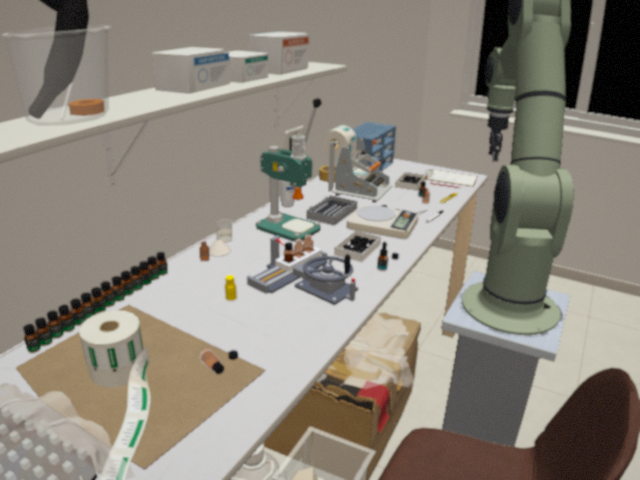

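View pics/top0.png

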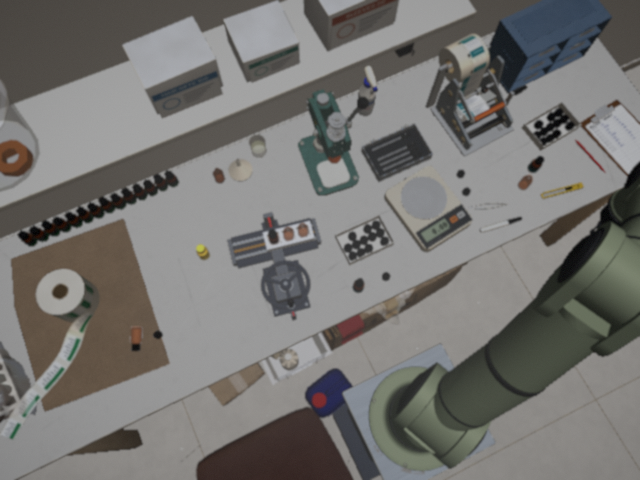

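```bash
python3 - <<'E'
import cv2
for n,(a,b,c,d) in {'scene':(200,180,460,375),'top':(180,190,420,370)}.items():
    im=cv2.imread(f'pics/{n}0.png')[b:d,a:c]; cv2.imwrite(f'pics/{n}0c.png',cv2.resize(im,None,fx=3,fy=3,interpolation=cv2.INTER_CUBIC))
E
```

```text
(no output)
```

View pics/scene0c.png

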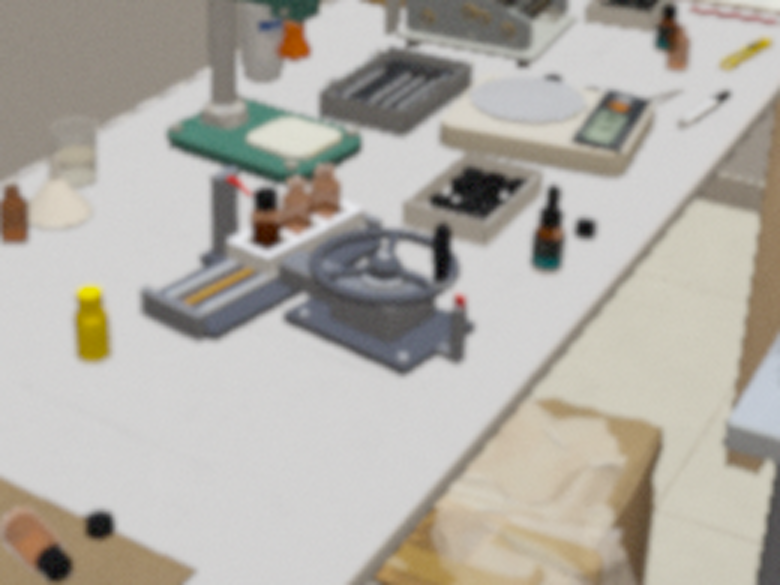

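View pics/top0c.png

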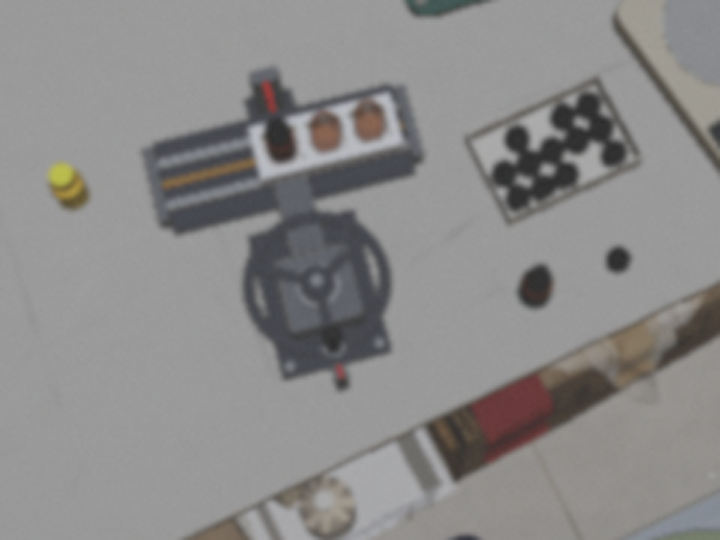

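The only hand wheel is at top (286,284), with its black handle at top (291,303) / scene (347,264) and the red index at top (293,316). The amber bottles with the capped one at the pointer are at top (273,237), (288,233) and (303,230). Look-alikes to leave alone are the yellow bottle at top (202,251), the brown one at (218,175) and the dropper at (358,286). Next I measure positions.

```bash
python3 - <<'E'
from h import *
from scipy.optimize import least_squares
P={n:{} for n in('top','scene')}
def show(k,n,px,z): print(k,n,np.round(atz(n,px,z),4))
T=lambda x,y:(180+x/3,190+y/3); S=lambda x,y:(200+x/3,180+y/3)
show('hub','top',T(317,281),.080); show('hub','scene',S(385,262),.085)
show('hubnet','top',(279.8,284),.075); show('hubnet','scene',(326.7,266),.075)
show('hmid','top',(291.2,301.3),.105); show('hmid','scene',(348.1,261),.105)
show('hmid','top',T(333,338),.105);show('hmid','scene',S(442,252),.105)
show('idx','top',T(340,370),.07);show('idx','scene',S(461,300),.07)
show('station','top',(276.2,239.7),.03);show('station','scene',(287.8,269),.03)
show('donetop','top',T(277,122),.098);show('nexttop','top',T(325,120),.092);show('lasttop','top',T(369,108),.092)
show('donetop','scene',S(264,196),.098);
show('drop','top',T(537,287),.04);show('drop','scene',S(547,265),.0);show('cap1','top',T(618,259),.017)
def tri(a,b):
    o,d=ray('top',a);p,e=ray('scene',b);A=np.stack([d,-e],1);s=np.linalg.lstsq(A,p-o,rcond=None)[0]
    print('tri',np.round((o+d*s[0]+p+e*s[1])/2,4),np.linalg.norm(o+d*s[0]-p-e*s[1]))
tri((291.2,301.3),(348.1,261));tri(T(333,338),S(442,252));tri(T(340,370),S(461,300));tri(T(317,281),S(385,262))
m=nets.silhouettes('top','wheel');print([(x['rect'],x['p']) for x in m])
m=nets.silhouettes('scene','wheel');print([(x['rect'],x['p']) for x in m])
E
```

```text
hub top [0.48   0.1744 0.08  ]
hub scene [0.4703 0.1956 0.085 ]
hubnet top [0.4876 0.1895 0.075 ]
hubnet scene [0.4865 0.1746 0.075 ]
hmid top [0.4217 0.1832 0.105 ]
hmid scene [0.4244 0.1684 0.105 ]
hmid top [0.4185 0.1853 0.105 ]
hmid scene [0.4184 0.1851 0.105 ]
idx top [0.3956 0.1903 0.07  ]
idx scene [0.3909 0.1985 0.07  ]
station top [0.6277 0.14   0.03  ]
station scene [0.614  0.1761 0.03  ]
donetop top [0.6349 0.1443 0.098 ]
nexttop top [0.6188 0.1012 0.092 ]
lasttop top [0.6116 0.0577 0.092 ]
donetop scene [0.6232 0.1599 0.098 ]
drop top [ 0.3924 -0.0172  0.04  ]
drop scene [ 0.3975 -0.0255  0.    ]
cap1 top [ 0.3874 -0.1062  0.017 ]
tri [0.4187 0.1833 0.1136] 0.0024628188504193503
tri [0.4184 0.1853 0.1051] 0.000210375674767949
tri [0.3958 0.1897 0.0645] 0.0017532990387872387
tri [0.4819 0.1739 0.0718] 0.0003981922765450688
[([263.2, 262.3, 309.5, 308.8], 0.8)]
[([303.5, 256.6, 353.6, 282.8], 0.84)]
```

```bash
python3 - <<'E'
from h import *
from scipy.optimize import least_squares
T=lambda x,y:(180+x/3,190+y/3); S=lambda x,y:(200+x/3,180+y/3)
obs=[('top',T(317,281),(0,0,.08)),('scene',S(442,252),(-.065,0,.105)),('top',T(333,338),(-.065,0,.105)),
('top',T(340,368),(-.088,0,.068)),('scene',S(461,300),(-.088,0,.068)),
('top',T(276,120),(.15,0,.098)),('top',T(325,117),(.15,-.045,.092)),('top',T(370,104),(.15,-.09,.092)),
('scene',S(264,194),(.15,0,.098)),('scene',S(297,181),(.15,-.045,.092)),('scene',S(325,170),(.15,-.09,.092))]
def W(p,q):
    c,s=np.cos(p[2]),np.sin(p[2]);return [p[0]+c*q[0]-s*q[1],p[1]+s*q[0]+c*q[1],q[2]]
def f(p): return np.concatenate([proj(n,W(p,q))[0]-px for n,px,q in obs])
r=least_squares(f,[.48,.174,-.17],loss='soft_l1');print(r.x);print(np.round(f(r.x).reshape(-1,2),1))
p=r.x
for n,crop in(('top',(180,190,420,370)),('scene',(200,180,460,375))):
    im=cv2.imread(f'pics/{n}0.png');a,b,c,d=crop
    im=cv2.resize(im[b:d,a:c],None,fx=3,fy=3,interpolation=cv2.INTER_CUBIC)
    def dr(pts,col):
        uv=(proj(n,pts)-[a,b])*3; cv2.polylines(im,[uv.astype(np.int32)],False,col,1)
    for R in(.065,.075):dr([W(p,(R*np.cos(t),R*np.sin(t),.075)) for t in np.linspace(0,6.3,60)],(0,255,0))
    dr([W(p,(-.065,0,.075)),W(p,(-.065,0,.135))],(0,255,255))
    dr([W(p,(-.088,0,0)),W(p,(-.088,0,.07))],(255,255,0))
    dr([W(p,(.207,0,0)),W(p,(.207,0,.1))],(255,255,0))
    dr([W(p,q) for q in((.1,.125,.0),(.2,.125,.0),(.2,-.125,.0),(.1,-.125,.0),(.1,.125,.0))],(255,0,255))
    cv2.imwrite(f'pics/{n}_fit.png',im)
E
```

```text
[ 0.48275092  0.17343046 -0.18417617]
[[-0.1 -1. ]
 [-0.2 -0. ]
 [-0.1 -0.1]
 [ 0.2  0.5]
 [-0.4 -1.3]
 [ 0.5  2.3]
 [-0.6  0.1]
 [-0.6  0.7]
 [ 0.5 -1.7]
 [-0.3 -0.3]
 [ 0.2 -1.4]]
```

View pics/top_fit.png

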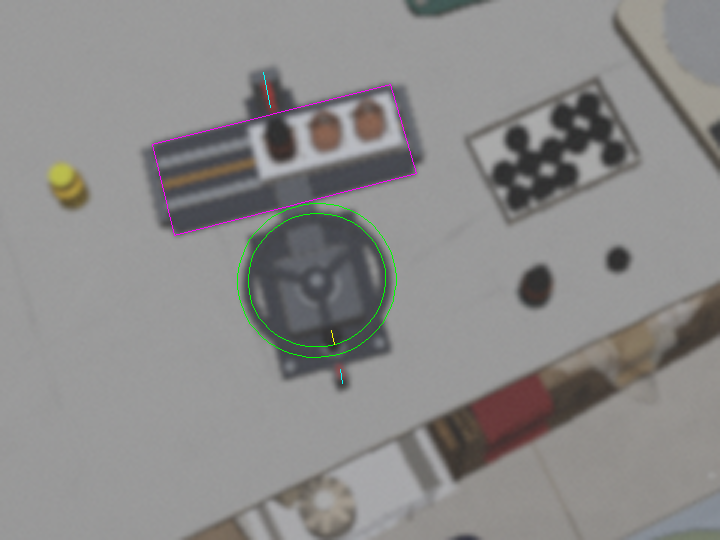

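View pics/scene_fit.png

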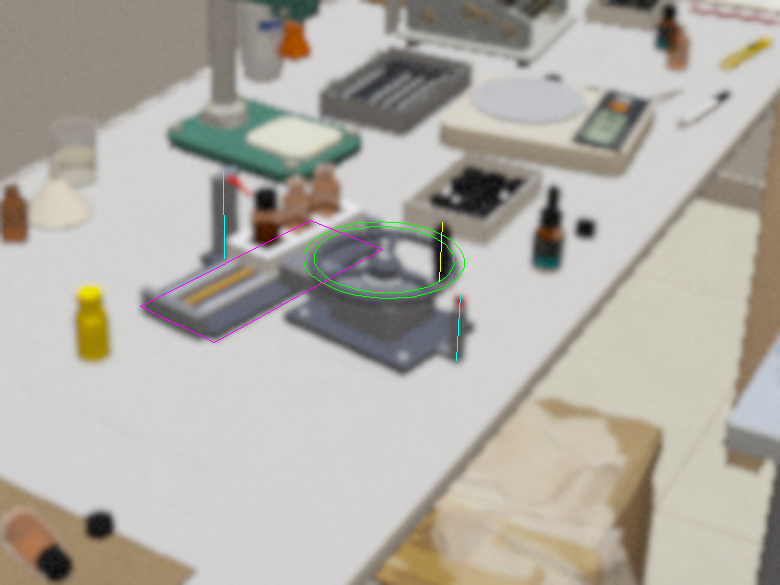

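The fit agrees in both views: hub at (0.483, 0.173), feeder yaw -0.184. The plan is to shut the fingers and keep the tips about 108 mm up, above the bottles (98 mm) and against the upper handle. Then I trail the handle round the 65 mm circle.

```bash
cat >> h.py <<'E'
from scipy.spatial.transform import Rotation as Ro
HUB=np.array([.4828,.1734]); YAW=-.1842
def cur():
    s=observe(); return s,s['position'],Ro.from_euler('xyz',s['tool_rot']).as_matrix()
def wp(phi,z,r=.065):
    a=YAW+phi; return np.array([HUB[0]+r*np.cos(a),HUB[1]+r*np.sin(a),z])
def st():
    s,p,R=cur(); d=p[:2]-HUB; ph=(np.arctan2(d[1],d[0])-YAW)
    print('t',s['clock'],'p',np.round(p,4),'phi deg',round(np.degrees(ph)%360,1),'r',round(np.hypot(*d),4),'F',np.round(s['force'],1),'w',round(s['grip_width'],4),'q',np.round(s['qpos'],2))
def rows(pts,step=None):
    s,p,R=cur(); out=[]
    for q in pts: out.append(np.round(R.T@(np.array(q)-p)*1000,1).tolist()+[0,0,0]); p=np.array(q)
    for o in out: print(o)
E
python3 - <<'E'
from h import *
s,p,R=cur();print(np.round(R,3))
st()
# obstacles
for px in [(470,100),(335,150),(430,200),(360,285),(365,240)]: print(px,np.round(atz('top',px,0.05),2))
a0=np.arctan2(p[1],p[0]); tgt=wp(np.radians(180+38),.19);a1=np.arctan2(tgt[1],tgt[0]); r0=np.hypot(*p[:2]);r1=np.hypot(*tgt[:2]);print(a0,a1,r0,r1,tgt)
N=26
rows([(( (r0+(r1-r0)*min(1,i/12))*np.cos(a0+(a1-a0)*i/N)),(r0+(r1-r0)*min(1,i/12))*np.sin(a0+(a1-a0)*i/N),.242) for i in range(1,N+1)])
E
```

```text
[[-0.     0.347 -0.938]
 [-0.    -0.938 -0.347]
 [-1.     0.     0.   ]]
t 1.1 p [ 0.2171 -0.5861  0.2423] phi deg 261.3 r 0.8046 F [-0.1 -0.   0.2] w 0.0852 q [ 1.15  0.52 -0.04  1.6   0.02  1.02 -0.11]
(470, 100) [ 0.78 -0.61  0.05]
(335, 150) [ 0.81 -0.15  0.05]
(430, 200) [ 0.53 -0.33  0.05]
(360, 285) [ 0.39 -0.02  0.05]
(365, 240) [ 0.51 -0.09  0.05]
-1.216045266086171 0.32541960238704615 0.6250023001626825 0.4486634520196049 [0.4251161  0.14344057 0.19      ]
[0.3, -15.8, -36.2, 0, 0, 0]
[-0.0, -17.8, -34.3, 0, 0, 0]
[-0.0, -19.7, -32.3, 0, 0, 0]
[-0.0, -21.4, -30.2, 0, 0, 0]
[-0.0, -22.9, -28.1, 0, 0, 0]
[-0.0, -24.2, -25.9, 0, 0, 0]
[-0.0, -25.4, -23.6, 0, 0, 0]
[-0.0, -26.4, -21.2, 0, 0, 0]
[-0.0, -27.2, -18.9, 0, 0, 0]
[-0.0, -27.8, -16.5, 0, 0, 0]
[-0.0, -28.2, -14.1, 0, 0, 0]
[-0.0, -28.4, -11.7, 0, 0, 0]
[-0.0, -18.0, -19.6, 0, 0, 0]
[-0.0, -19.1, -18.5, 0, 0, 0]
[-0.0, -20.1, -17.4, 0, 0, 0]
[-0.0, -21.1, -16.1, 0, 0, 0]
[-0.0, -22.1, -14.9, 0, 0, 0]
[-0.0, -22.9, -13.5, 0, 0, 0]
[-0.0, -23.7, -12.1, 0, 0, 0]
[-0.0, -24.3, -10.7, 0, 0, 0]
[-0.0, -24.9, -9.3, 0, 0, 0]
[-0.0, -25.4, -7.8, 0, 0, 0]
[-0.0, -25.9, -6.2, 0, 0, 0]
[-0.0, -26.2, -4.7, 0, 0, 0]
[-0.0, -26.4, -3.1, 0, 0, 0]
[-0.0, -26.5, -1.6, 0, 0, 0]
```

Call:
jog_arm(
  commands=[
    [0,-16,-36,0,0,0],
    [0,-18,-34,0,0,0],
    [0,-20,-32,0,0,0],
    [0,-21,-30,0,0,0],
    [0,-23,-28,0,0,0],
    [0,-24,-26,0,0,0],
    [0,-25,-24,0,0,0],
    [0,-26,-21,0,0,0],
    [0,-27,-19,0,0,0],
    [0,-28,-16,0,0,0],
    [0,-28,-14,0,0,0],
    [0,-28,-12,0,0,0],
    [0,-18,-20,0,0,0],
    [0,-19,-18,0,0,0],
  ],
  gripper=255,
)

```text
clock: 2.5
position: [0.421, -0.1576, 0.2421]
tool_rot: [1.78, 1.567, -1.012]
force: [0.2, -0.7, 0.0]
grip_width: -0.0
```

```bash
python3 - <<'E'
from h import *
st();s,p,R=cur();print(np.round(R,3),bot.tip_extent)
tgt=wp(np.radians(180+38),.20);a0=np.arctan2(p[1],p[0]);a1=np.arctan2(tgt[1],tgt[0]); r0=np.hypot(*p[:2]);r1=np.hypot(*tgt[:2])
N=14
rows([((r0+(r1-r0)*i/N)*np.cos(a0+(a1-a0)*i/N),(r0+(r1-r0)*i/N)*np.sin(a0+(a1-a0)*i/N),p[2]) for i in range(1,N+1)])
E
```

```text
t 2.5 p [ 0.421  -0.1576  0.2421] phi deg 270.0 r 0.3368 F [ 0.2 -0.7  0. ] w -0.0 q [ 0.4   0.25 -0.21  2.04  0.07  0.86 -1.07]
[[ 0.002  0.342 -0.94 ]
 [-0.003 -0.94  -0.342]
 [-1.     0.004 -0.001]] 0.011
[-0.1, -17.1, -13.8, 0, 0, 0]
[-0.1, -17.7, -13.0, 0, 0, 0]
[-0.1, -18.3, -12.1, 0, 0, 0]
[-0.1, -18.9, -11.2, 0, 0, 0]
[-0.1, -19.4, -10.2, 0, 0, 0]
[-0.1, -19.9, -9.3, 0, 0, 0]
[-0.1, -20.3, -8.3, 0, 0, 0]
[-0.1, -20.7, -7.3, 0, 0, 0]
[-0.1, -21.0, -6.3, 0, 0, 0]
[-0.1, -21.3, -5.2, 0, 0, 0]
[-0.1, -21.5, -4.2, 0, 0, 0]
[-0.1, -21.7, -3.1, 0, 0, 0]
[-0.1, -21.8, -2.1, 0, 0, 0]
[-0.1, -21.9, -1.0, 0, 0, 0]
```

Call:
jog_arm(
  commands=[
    [0,-17,-14,0,0,0],
    [0,-18,-13,0,0,0],
    [0,-18,-12,0,0,0],
    [0,-19,-11,0,0,0],
    [0,-19,-10,0,0,0],
    [0,-20,-9,0,0,0],
    [0,-20,-8,0,0,0],
    [0,-21,-7,0,0,0],
    [0,-21,-6,0,0,0],
    [0,-21,-5,0,0,0],
    [0,-22,-4,0,0,0],
    [0,-22,-3,0,0,0],
    [0,-22,-2,0,0,0],
    [0,-22,-1,0,0,0],
    [0,0,0,0,0,0],
  ],
)

```text
clock: 4.0
position: [0.4239, 0.1593, 0.2431]
tool_rot: [2.505, 1.562, -0.284]
force: [-0.1, 0.1, -0.1]
grip_width: -0.0002
```

```bash
python3 - <<'E'
from h import *
st();s,p,R=cur();print(np.round(R,3))
im=save('scene','s1.png');im=cv2.resize(im[180:375,200:460],None,fx=3,fy=3,interpolation=cv2.INTER_CUBIC);save('','s1c.png',im)
rows([wp(np.radians(218),z) for z in (.20,.17,.145,.12)])
E
```

```text
t 4.0 p [0.4239 0.1593 0.2431] phi deg 204.0 r 0.0605 F [-0.1  0.1 -0.1] w -0.0002 q [-0.17  0.26 -0.39  2.02  0.14  0.87 -1.85]
[[ 0.008  0.346 -0.938]
 [-0.002 -0.938 -0.346]
 [-1.     0.005 -0.007]]
[43.1, 13.6, 4.6, 0, 0, 0]
[30.0, -0.2, 0.2, 0, 0, 0]
[25.0, -0.1, 0.2, 0, 0, 0]
[25.0, -0.1, 0.2, 0, 0, 0]
```

View pics/s1c.png

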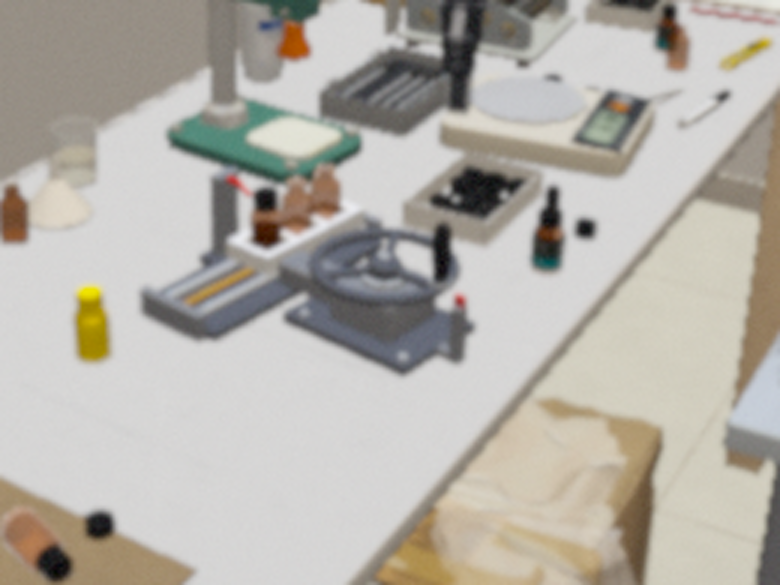

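The fingertips show at crop (459,95), above the handle's -y side and clear of it. I shift to 38° behind the handle and descend.

Call:
jog_arm(
  commands=[
    [20,14,4,0,0,0],
    [23,0,0,0,0,0],
    [25,0,0,0,0,0],
    [25,0,0,0,0,0],
    [15,0,0,0,0,0],
    [14,0,0,0,0,0],
    [0,0,0,0,0,0],
  ],
)

```text
clock: 4.75
position: [0.4293, 0.137, 0.1178]
tool_rot: [2.446, 1.558, -0.349]
force: [0.0, -0.0, 0.8]
grip_width: 0.0003
```

```bash
python3 - <<'E'
from h import *
st()
im=save('scene','s2.png');im=cv2.resize(im[180:375,200:460],None,fx=3,fy=3,interpolation=cv2.INTER_CUBIC);save('','s2c.png',im)
s,p,R=cur();d=p[:2]-HUB;ph=np.degrees(np.arctan2(d[1],d[0])-YAW)%360
rows([wp(np.radians(ph-6*i),.119) for i in range(1,16)])
E
```

```text
t 4.75 p [0.4293 0.137  0.1178] phi deg 224.8 r 0.0647 F [ 0.  -0.   0.8] w 0.0003 q [-0.2   0.46 -0.31  2.15  0.28  0.56 -1.94]
[-0.4, -6.5, 2.1, 0, 0, 0]
[-0.1, -6.8, 0.6, 0, 0, 0]
[-0.1, -6.8, -0.1, 0, 0, 0]
[-0.0, -6.8, -0.8, 0, 0, 0]
[-0.0, -6.6, -1.5, 0, 0, 0]
[-0.0, -6.4, -2.2, 0, 0, 0]
[-0.0, -6.2, -2.8, 0, 0, 0]
[-0.0, -5.9, -3.5, 0, 0, 0]
[-0.0, -5.5, -4.1, 0, 0, 0]
[0.0, -5.0, -4.6, 0, 0, 0]
[0.0, -4.5, -5.1, 0, 0, 0]
[0.0, -3.9, -5.5, 0, 0, 0]
[0.0, -3.3, -5.9, 0, 0, 0]
[0.0, -2.7, -6.2, 0, 0, 0]
[0.1, -2.0, -6.5, 0, 0, 0]
```

View pics/s2c.png

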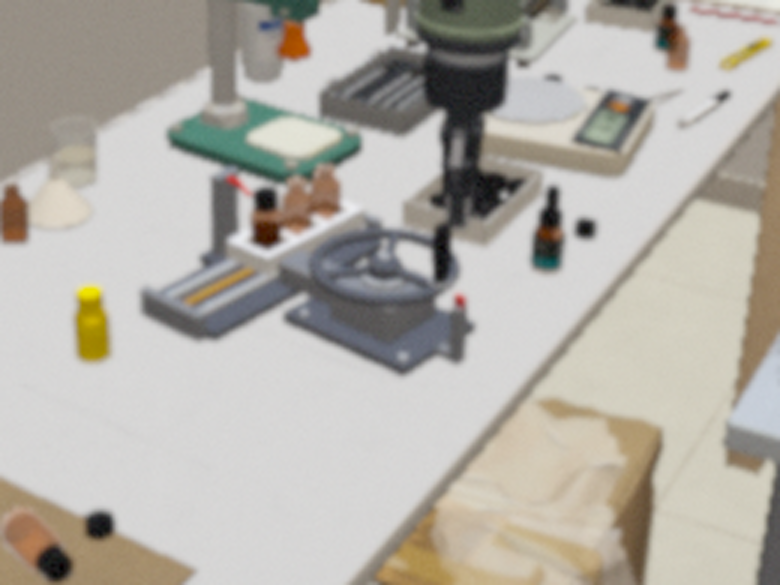

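Call:
jog_arm(
  commands=[
    [0,-6.5,2,0,0,0],
    [0,-7,0.5,0,0,0],
    [0,-7,0,0,0,0],
    [0,-7,-1,0,0,0],
    [0,-6.5,-1.5,0,0,0],
    [0,-6.5,-2,0,0,0],
    [0,-6,-3,0,0,0],
    [0,-6,-3.5,0,0,0],
    [0,0,0,0,0,0],
  ],
)

```text
clock: 5.7
position: [0.4199, 0.1943, 0.1211]
tool_rot: [2.579, 1.554, -0.217]
force: [-0.8, -0.3, 0.4]
grip_width: 0.0001
```

```bash
python3 - <<'E'
from h import *
st()
im=save('scene','s3.png');im=cv2.resize(im[180:375,200:460],None,fx=3,fy=3,interpolation=cv2.INTER_CUBIC);
s,p,R=cur();uv=(proj('scene',p+[0,0,-.011])[0]-[200,180])*3;print('tip crop',uv)
save('','s3c.png',im)
d=p[:2]-HUB;ph=np.degrees(np.arctan2(d[1],d[0])-YAW)%360
rows([wp(np.radians(ph-6*i),.119) for i in range(1,16)])
E
```

```text
t 5.7 p [0.4199 0.1943 0.1211] phi deg 172.2 r 0.0662 F [-0.8 -0.3  0.4] w 0.0001 q [-0.32  0.47 -0.31  2.12  0.28  0.58 -2.06]
tip crop [436.34354522 250.43290426]
[2.1, -4.5, -5.3, 0, 0, 0]
[0.0, -4.7, -5.0, 0, 0, 0]
[0.0, -4.1, -5.4, 0, 0, 0]
[0.0, -3.5, -5.8, 0, 0, 0]
[0.1, -2.9, -6.2, 0, 0, 0]
[0.1, -2.2, -6.4, 0, 0, 0]
[0.1, -1.6, -6.6, 0, 0, 0]
[0.1, -0.9, -6.7, 0, 0, 0]
[0.1, -0.1, -6.8, 0, 0, 0]
[0.1, 0.6, -6.8, 0, 0, 0]
[0.1, 1.3, -6.7, 0, 0, 0]
[0.1, 2.0, -6.5, 0, 0, 0]
[0.1, 2.6, -6.3, 0, 0, 0]
[0.1, 3.3, -6.0, 0, 0, 0]
[0.1, 3.9, -5.6, 0, 0, 0]
```

View pics/s3c.png

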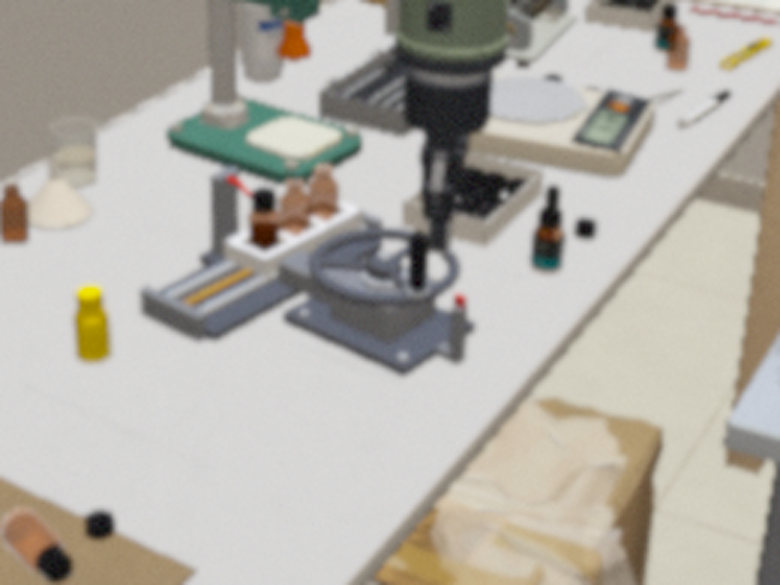

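The handle moved clockwise to crop (418,262), with the fingertip directly behind it. I continue.

Call:
jog_arm(
  commands=[
    [2,-4.5,-5.5,0,0,0],
    [0,-4.5,-5,0,0,0],
    [0,-4,-5.5,0,0,0],
    [0,-3.5,-6,0,0,0],
    [0,-3,-6,0,0,0],
    [0,-2,-6.5,0,0,0],
    [0,-1.5,-6.5,0,0,0],
    [0,-1,-7,0,0,0],
    [0,0,-7,0,0,0],
    [0,0.5,-7,0,0,0],
  ],
)

```text
clock: 6.75
position: [0.4739, 0.2397, 0.1191]
tool_rot: [2.459, 1.556, -0.338]
force: [-2.8, -1.9, 0.0]
grip_width: 0.0001
```

```bash
cat > n.py <<'E'
from h import *
import sys
k=sys.argv[1]
st()
im=save('scene',f's{k}.png');im=cv2.resize(im[180:375,200:460],None,fx=3,fy=3,interpolation=cv2.INTER_CUBIC);
save('',f's{k}c.png',im)
s,p,R=cur();d=p[:2]-HUB;ph=np.degrees(np.arctan2(d[1],d[0])-YAW)%360
rows([wp(np.radians(ph-6*i),.119) for i in range(1,int(sys.argv[2])+1)])
E
python3 n.py 4 15
```

```text
t 6.75 p [0.4739 0.2397 0.1191] phi deg 108.2 r 0.0669 F [-2.8 -1.9  0. ] w 0.0001 q [-0.36  0.56 -0.31  1.95  0.28  0.67 -2.07]
[0.3, 3.9, -6.1, 0, 0, 0]
[0.1, 2.6, -6.3, 0, 0, 0]
[0.1, 3.2, -6.0, 0, 0, 0]
[0.1, 3.8, -5.6, 0, 0, 0]
[0.1, 4.4, -5.2, 0, 0, 0]
[0.1, 4.9, -4.7, 0, 0, 0]
[0.1, 5.4, -4.2, 0, 0, 0]
[0.1, 5.8, -3.6, 0, 0, 0]
[0.1, 6.1, -3.0, 0, 0, 0]
[0.1, 6.4, -2.3, 0, 0, 0]
[0.1, 6.6, -1.6, 0, 0, 0]
[0.1, 6.7, -0.9, 0, 0, 0]
[0.1, 6.8, -0.2, 0, 0, 0]
[0.1, 6.8, 0.5, 0, 0, 0]
[0.0, 6.7, 1.2, 0, 0, 0]
```

View pics/s4c.png

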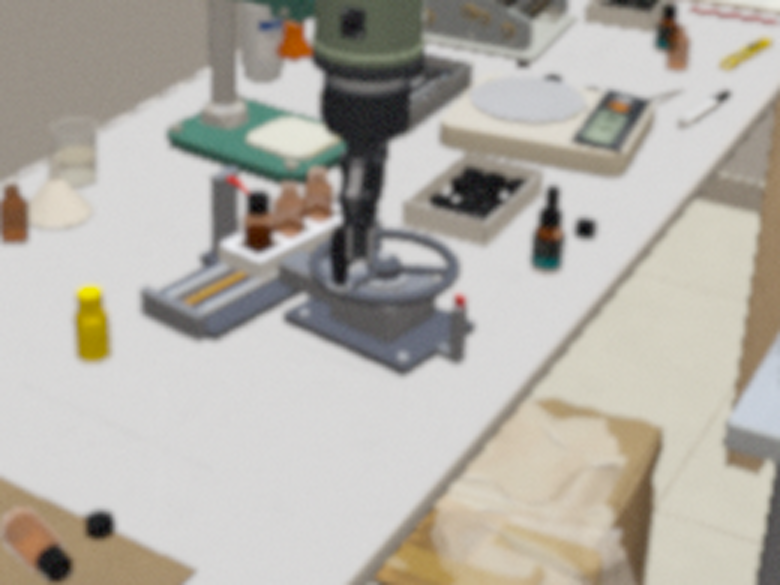

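Contact force is about 3.4 N. The handle at crop (340,258) is about a quarter turn on, and the carriage is moving.

Call:
jog_arm(
  commands=[
    [0,4,-6,0,0,0],
    [0,2.5,-6.5,0,0,0],
    [0,3,-6,0,0,0],
    [0,4,-5.5,0,0,0],
    [0,4.5,-5,0,0,0],
    [0,5,-4.5,0,0,0],
    [0,5.5,-4,0,0,0],
    [0,6,-3.5,0,0,0],
    [0,6,-3,0,0,0],
    [0,6.5,-2.5,0,0,0],
  ],
)

```text
clock: 7.8
position: [0.5399, 0.2098, 0.1202]
tool_rot: [2.614, 1.555, -0.183]
force: [-1.2, 1.9, -2.0]
grip_width: 0.0001
```

```bash
python3 n.py 5 15
```

```text
t 7.8 p [0.5399 0.2098 0.1202] phi deg 43.1 r 0.0677 F [-1.2  1.9 -2. ] w 0.0001 q [-0.26  0.61 -0.3   1.82  0.28  0.73 -1.94]
[1.2, 7.3, 1.7, 0, 0, 0]
[0.1, 6.8, -0.3, 0, 0, 0]
[0.1, 6.8, 0.4, 0, 0, 0]
[0.0, 6.7, 1.1, 0, 0, 0]
[0.0, 6.6, 1.8, 0, 0, 0]
[0.0, 6.3, 2.5, 0, 0, 0]
[0.0, 6.0, 3.1, 0, 0, 0]
[-0.0, 5.7, 3.8, 0, 0, 0]
[-0.0, 5.3, 4.3, 0, 0, 0]
[-0.0, 4.8, 4.8, 0, 0, 0]
[-0.0, 4.2, 5.3, 0, 0, 0]
[-0.0, 3.7, 5.7, 0, 0, 0]
[-0.1, 3.0, 6.1, 0, 0, 0]
[-0.1, 2.4, 6.4, 0, 0, 0]
[-0.1, 1.7, 6.6, 0, 0, 0]
```

View pics/s5c.png

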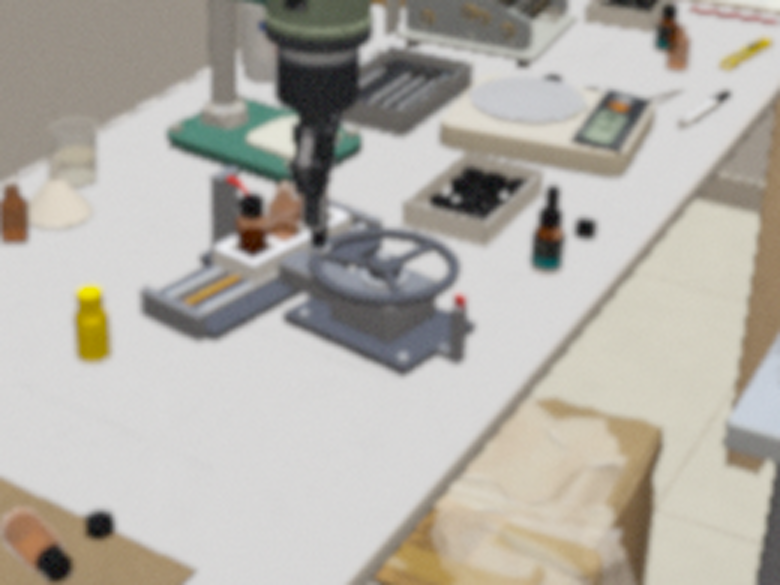

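The handle is hidden behind the finger but still in contact. The fingertip at crop (318,240) is well clear of the bottles.

Call:
jog_arm(
  commands=[
    [1,7,1.5,0,0,0],
    [0,7,0,0,0,0],
    [0,7,0.5,0,0,0],
    [0,6.5,1,0,0,0],
    [0,6.5,2,0,0,0],
    [0,6.5,2.5,0,0,0],
    [0,6,3,0,0,0],
    [0,5.5,4,0,0,0],
    [0,5.5,4.5,0,0,0],
    [0,5,5,0,0,0],
  ],
)

```text
clock: 8.85
position: [0.5402, 0.1361, 0.1199]
tool_rot: [2.659, 1.552, -0.139]
force: [0.9, 1.7, -1.4]
grip_width: -0.0002
```

```bash
python3 n.py 6 15
```

```text
t 8.85 p [0.5402 0.1361 0.1199] phi deg 337.5 r 0.0684 F [ 0.9  1.7 -1.4] w -0.0002 q [-0.14  0.58 -0.31  1.89  0.28  0.7  -1.83]
[0.7, 0.7, 7.9, 0, 0, 0]
[-0.1, 3.1, 6.1, 0, 0, 0]
[-0.1, 2.5, 6.3, 0, 0, 0]
[-0.1, 1.8, 6.6, 0, 0, 0]
[-0.1, 1.1, 6.7, 0, 0, 0]
[-0.1, 0.4, 6.8, 0, 0, 0]
[-0.1, -0.3, 6.8, 0, 0, 0]
[-0.1, -1.0, 6.7, 0, 0, 0]
[-0.1, -1.7, 6.6, 0, 0, 0]
[-0.1, -2.4, 6.4, 0, 0, 0]
[-0.1, -3.1, 6.1, 0, 0, 0]
[-0.1, -3.7, 5.7, 0, 0, 0]
[-0.1, -4.3, 5.3, 0, 0, 0]
[-0.1, -4.8, 4.8, 0, 0, 0]
[-0.1, -5.3, 4.3, 0, 0, 0]
```

View pics/s6c.png

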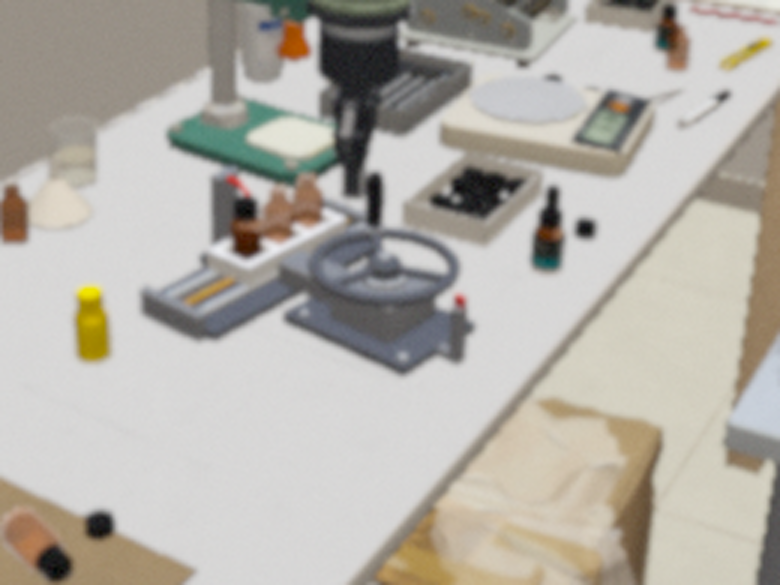

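The handle at crop (375,200) is now past half a turn.

Call:
jog_arm(
  commands=[
    [0.5,1,7.5,0,0,0],
    [0,3,6,0,0,0],
    [0,2.5,6.5,0,0,0],
    [0,2,6.5,0,0,0],
    [0,1,6.5,0,0,0],
    [0,0.5,7,0,0,0],
    [0,-0.5,7,0,0,0],
    [0,-1,6.5,0,0,0],
    [0,-1.5,6.5,0,0,0],
    [0,-2.5,6.5,0,0,0],
  ],
)

```text
clock: 9.9
position: [0.4741, 0.1057, 0.1188]
tool_rot: [2.638, 1.551, -0.162]
force: [1.4, -0.1, 1.7]
grip_width: -0.0001
```

```bash
python3 n.py 7 15
```

```text
t 9.9 p [0.4741 0.1057 0.1188] phi deg 273.3 r 0.0682 F [ 1.4 -0.1  1.7] w -0.0001 q [-0.11  0.5  -0.31  2.07  0.28  0.6  -1.84]
[-0.5, -6.5, 4.3, 0, 0, 0]
[-0.1, -4.1, 5.4, 0, 0, 0]
[-0.1, -4.6, 5.0, 0, 0, 0]
[-0.1, -5.1, 4.5, 0, 0, 0]
[-0.1, -5.6, 3.9, 0, 0, 0]
[-0.1, -5.9, 3.3, 0, 0, 0]
[-0.1, -6.3, 2.7, 0, 0, 0]
[-0.1, -6.5, 2.0, 0, 0, 0]
[-0.1, -6.7, 1.3, 0, 0, 0]
[-0.1, -6.8, 0.6, 0, 0, 0]
[-0.1, -6.8, -0.1, 0, 0, 0]
[-0.1, -6.8, -0.8, 0, 0, 0]
[-0.0, -6.6, -1.5, 0, 0, 0]
[-0.0, -6.4, -2.2, 0, 0, 0]
[-0.0, -6.2, -2.9, 0, 0, 0]
```

View pics/s7c.png

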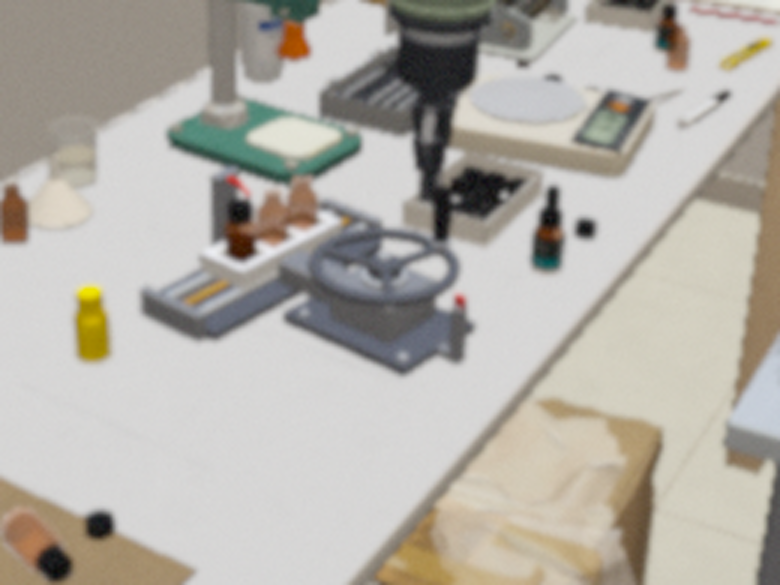

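The handle at crop (442,212) is past three quarters. I need about 70° more, so I push about 54° and then fine-tune.

Call:
jog_arm(
  commands=[
    [0,-6.5,4.5,0,0,0],
    [0,-4,5.5,0,0,0],
    [0,-4.5,5,0,0,0],
    [0,-5,4.5,0,0,0],
    [0,-5.5,4,0,0,0],
    [0,-6,3.5,0,0,0],
    [0,-6.5,2.5,0,0,0],
    [0,-6.5,2,0,0,0],
    [0,0,0,0,0,0],
  ],
)

```text
clock: 10.85
position: [0.4233, 0.1399, 0.1174]
tool_rot: [2.53, 1.553, -0.268]
force: [0.9, -0.0, -0.4]
grip_width: 0.0002
```

```bash
python3 n.py 8 6; python3 - <<'E'
from h import *
im=save('top','t8.png');save('','t8c.png',cv2.resize(im[190:370,180:420],None,fx=3,fy=3,interpolation=cv2.INTER_CUBIC))
E
```

```text
t 10.85 p [0.4233 0.1399 0.1174] phi deg 219.9 r 0.0683 F [ 0.9 -0.  -0.4] w 0.0002 q [-0.21  0.45 -0.31  2.16  0.29  0.55 -1.97]
[-1.6, -7.3, -2.4, 0, 0, 0]
[-0.1, -6.8, 0.1, 0, 0, 0]
[-0.1, -6.8, -0.6, 0, 0, 0]
[-0.1, -6.7, -1.3, 0, 0, 0]
[-0.0, -6.5, -2.0, 0, 0, 0]
[-0.0, -6.3, -2.7, 0, 0, 0]
```

View pics/s8c.png

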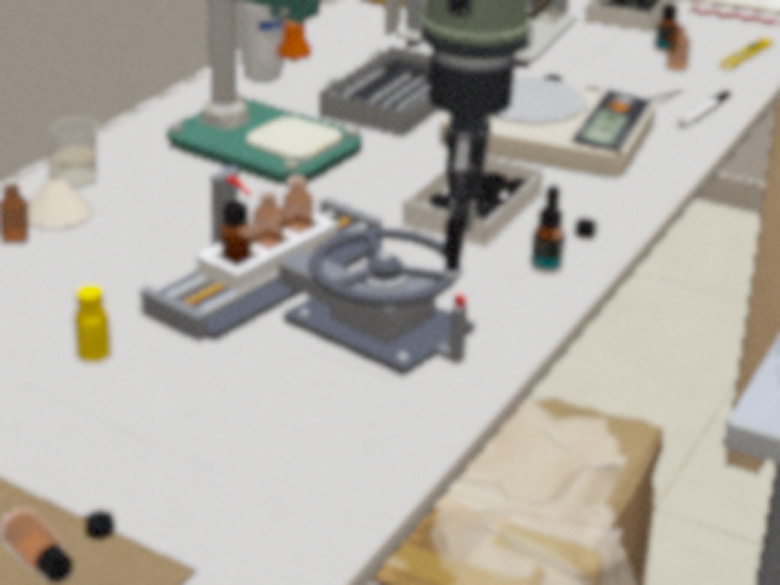

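View pics/t8c.png

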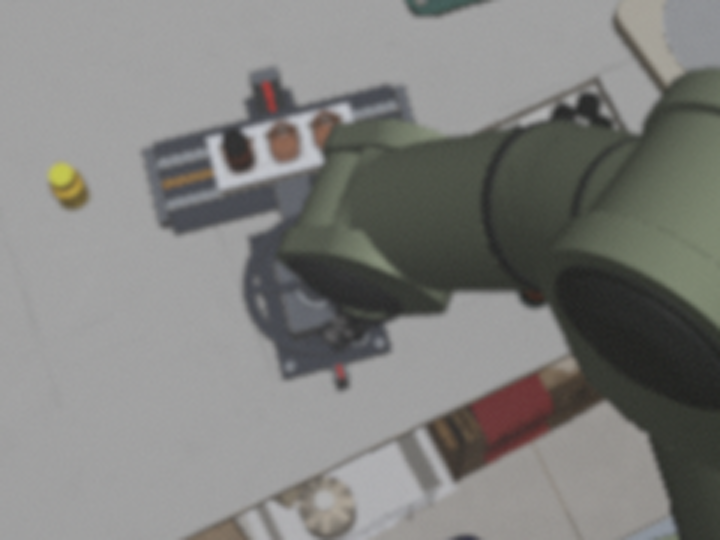

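The carriage has nearly arrived and the handle foot at crop (453,266) is about 18° short. I make three more small rows.

Call:
jog_arm(
  commands=[
    [-1,-7,-2.5,0,0,0],
    [0,-7,0,0,0,0],
    [0,-5,-0.5,0,0,0],
    [0,0,0,0,0,0],
  ],
)

```text
clock: 11.35
position: [0.4202, 0.1593, 0.1182]
tool_rot: [2.506, 1.553, -0.294]
force: [0.7, -0.8, 0.5]
grip_width: 0.0002
```

```bash
python3 n.py 9 6; python3 - <<'E'
from h import *
a=cv2.imread('pics/scene0c.png');b=cv2.imread('pics/s9c.png')
cv2.imwrite('pics/cmp9.png',np.hstack([a[180:380,200:500],b[180:380,200:500]]))
E
```

```text
t 11.35 p [0.4202 0.1593 0.1182] phi deg 203.3 r 0.0641 F [ 0.7 -0.8  0.5] w 0.0002 q [-0.26  0.46 -0.31  2.15  0.28  0.56 -2.01]
[-0.9, -6.8, -0.3, 0, 0, 0]
[-0.0, -6.6, -1.8, 0, 0, 0]
[-0.0, -6.3, -2.5, 0, 0, 0]
[-0.0, -6.0, -3.2, 0, 0, 0]
[-0.0, -5.7, -3.8, 0, 0, 0]
[0.0, -5.2, -4.3, 0, 0, 0]
```

View pics/cmp9.png

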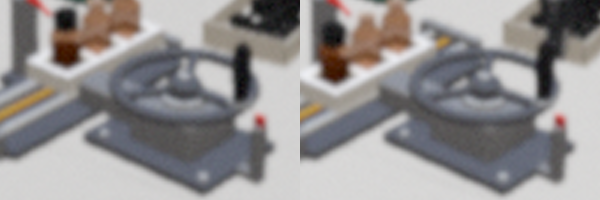

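The handle is about 4 mm short. I nudge it 3 mm, back off along my path and rise.

Call:
jog_arm(
  commands=[
    [0,-3,0,0,0,0],
    [0,0,0,0,0,0],
    [0,8,0,0,0,0],
    [0,12,-1,0,0,0],
    [0,6,0,0,0,0],
    [-20,0,0,0,0,0],
    [-30,0,0,0,0,0],
    [-30,0,0,0,0,0],
    [-30,0,0,0,0,0],
    [0,30,20,0,0,0],
    [0,40,20,0,0,0],
    [0,40,20,0,0,0],
    [0,40,20,0,0,0],
    [0,40,20,0,0,0],
    [0,40,20,0,0,0],
    [0,40,20,0,0,0],
    [0,0,0,0,0,0],
  ],
)

```text
clock: 13.1
position: [0.3828, -0.1842, 0.2347]
tool_rot: [2.513, 1.55, -0.294]
force: [-0.7, 1.1, 0.8]
grip_width: -0.0005
```

```bash
python3 n.py 10 1; python3 - <<'E'
from h import *
im=save('top','t10.png');t=cv2.resize(im[190:370,180:420],None,fx=3,fy=3,interpolation=cv2.INTER_CUBIC);save('','t10c.png',t)
a=cv2.imread('pics/scene0c.png')[140:380,180:520];b=cv2.imread('pics/s10c.png')[140:380,180:520]
cv2.imwrite('pics/cmp10.png',np.hstack([a,b]))
for n in('top','scene'):
  for k in('handle_mid','bottle_next','station'):print(n,k,[(np.round(r['location'],1),round(r['p'],2)) for r in nets.pinpoint(n,k)][:3])
E
```

```text
t 13.1 p [ 0.3828 -0.1842  0.2347] phi deg 264.9 r 0.3714 F [-0.7  1.1  0.8] w -0.0005 q [ 0.46  0.21 -0.18  2.11  0.05  0.8  -0.98]
[115.6, -254.8, -166.8, 0, 0, 0]
top handle_mid [(array([292.6, 302.7]), 0.78)]
top bottle_next [(array([277.1, 241.1]), 0.5)]
top station [(array([272.1, 237.4]), 0.93)]
scene handle_mid []
scene bottle_next [(array([289.9, 266. ]), 0.68), (array([288.9, 261.2]), 0.49)]
scene station [(array([289.2, 266.1]), 0.94)]
```

View pics/cmp10.png

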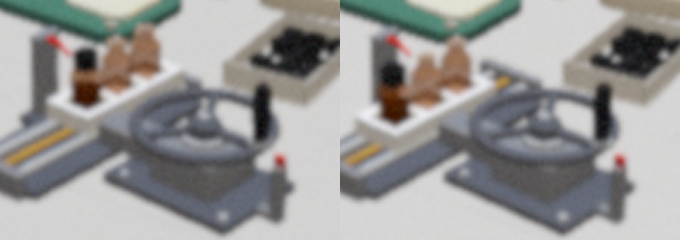

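View pics/t10c.png

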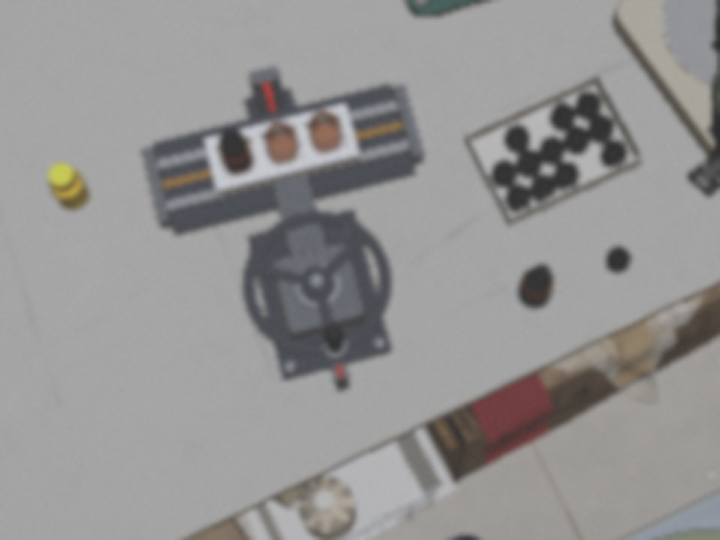

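The handle is back at its first place: crop (603,115) is about 2 px of the 3× crop from where it stood. The bottles moved one place, so the last is now exactly where the middle one was. The dropper and cap are unmoved, and the arm is clear.

```bash
python3 -c "
from h import *
bot.job_done();st()"
```

```text
the job is handed in; nothing more can be done
the job is handed in; nothing more can be done
```

I pushed the wheel one full clockwise turn with the shut fingertips, keeping them above the bottle tops, then backed off, rose clear and handed the job in at about 13 s. The contact forces I read at the stops were only a few newtons.

- **Handle:** the last pictures show it back at the red mark, within about 2 mm of where it started. In the final scene picture the network did not find the handle. I judged it from the side-by-side crops and the top view instead.
- **Bottles:** all three look upright, and the carriage has moved one place, so the middle bottle is now opposite the pointer. The network's "station" point and the bottle's origin agreed within about 1 pixel in the scene view. In the top view they differed by about 6 pixels, roughly 15 to 20 mm, more than the 7 mm allowed. I set that aside because each bottle now sits where its neighbour stood before.
- **Bystanders:** the dropper bottle and the cap next to it had not moved in the final picture. I did not check the pen or the cap on the mat at the end, but the arm never came down near them.

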